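# Shut the vacuum line and pull the filter cassette

### The job

Change the filter in the vacuum line: first swing the shut-off valve's arm down until it rests fully home in its forked catch. Then pinch the two side catches of the filter cassette together, lift the cassette upright out of its dock and finish holding it in the air over the dock, catches still squeezed, with its underside at least 5 cm above the dock's top; do not let go or set it down. Do not disturb the glassware, gauge and other things on the bench.

Things in the scene. Friction and masses are not known exactly. Their poses are not given: they have to be found in the camera images.
- dock: Filter dock, fixed to the bench: grey block 100 x 100 x 60 mm high with a steel hose stub on each x side, open on top. Its well has a 42 mm (y) x 47 mm (x) mouth, its floor 15 mm above the bench. Origin: centre of the underside, z up; the cassette's two catches face the dock's +y and -y. Two steel lips at the mouth (6 mm thick) hold the catches' hooks down.
- dock_mouth (a point): Centre of the dock's mouth at the level of its top, 60 mm above the bench.
- cassette: Filter cassette, loose, about 0.13 kg, white plastic with black side catches, 44 mm (x) x 52 mm over the catches (y) x 86 mm high, seated in the dock with its top 41 mm standing above it. Origin: centre of its underside (15 mm above the bench when seated), axes parallel to the dock's. Between the catch pads is a white block 44 x 20 mm. It lifts straight up; 45 mm of lift frees it of the mouth.
- catch_left (a joint): Inward travel of the catch on the cassette's +y side, m: 0 at rest, 0.0075 fully squeezed (stop). Spring, 1.5 N at rest to 6 N fully in. The hooks sit under the dock's lips with 2 mm of play: unless both are squeezed by about 5.5 mm the cassette cannot come out; squeezed fully, it is lifted by its catches.
- catch_right (a joint): The same for the catch on the cassette's -y side: 0 at rest, 0.0075 fully squeezed.
- catch_left_pad (a point): Middle of the outer face of the +y catch's pad, 70 mm above the cassette's underside (85 mm above the bench when seated). Each pad is 22 mm wide (x) and spans 5 to 41 mm above the dock's top; 52 mm over both pads at rest, 37 mm when fully squeezed.
- catch_right_pad (a point): Middle of the outer face of the -y catch's pad, the same height.
- valve: Shut-off valve, fixed: dark base plate 200 (x) x 70 (y) x 8 mm, origin under its centre, z up. A block 50 x 50 mm with hinge cheeks up to 89 mm high at x = +60 mm carries the arm; a steel forked catch 16 (x) x 29 mm (y), cheeks up to 88 mm high, stands at x = -36 mm. Shut, the arm lies level along the valve's -x from the hinge into the forked catch, its middle 75 mm above the bench.
- valve_arm (a joint): Angle of the valve's arm, rad: 0 = shut, level and home in the forked catch (firm stop); grows as it swings up, 1.5 = nearly upright. Starts at 0.8 to 1.35. Stiff hinge (0.07 N m): it stays where it is left; 1 to 2 N on its upper face moves it. Steel bar 12 mm wide, 10 mm thick, with a black ball 22 mm in diameter at its end, 112 mm from the hinge.
- valve_hinge (a point): The arm's hinge axis, 60 mm along the valve's +x and 75 mm above the bench; the axis runs along the valve's y. With the arm at angle a, it points from here to (-cos a, 0, sin a) in the valve's axes.
- valve_push (a point): Point on the arm's upper face 62 mm from the hinge, clear of the hinge fork and the forked catch: a place for closed fingertips to push. The face's normal is the point's z.
- beaker: Empty glass beaker, 64 mm wide, 85 mm high, bystander; origin under its centre.
- bottle: Amber bottle, 52 mm wide, 105 mm high, bystander; origin under its centre.
- gauge: Blue hand-held vacuum gauge lying flat, 100 x 62 x 28 mm, bystander; origin under its centre.
- flask: Conical glass flask, 80 mm wide, 112 mm high, bystander; origin under its centre.
- grease_jar: White jar, 52 mm wide, 55 mm high, bystander; origin under its centre.
- screwdriver: Screwdriver lying on the bench, bystander.
- glass_joint: Small glass stopper standing on the bench, 36 mm wide, 70 mm high, bystander; origin under its centre.
Mind the look-alikes: they are no part of the job. What is shaped like the cassette but pink is not meant.

How it is judged (in metres and radians):
On the way, in this order (a step that is already met when the one before it is completed fails the run):
1. the valve's arm is down in its catch (value of joint valve_arm below 0.06 rad), for 0.2 s.
2. both catches are squeezed with the cassette still in the dock (value of joint each of catch_left, catch_right above 0.0045 m and z of cassette in the frame of dock below 0.055 m), for 0.05 s.
3. the cassette is lifted free of the dock (z of cassette in the frame of dock above 0.065 m), for 0.1 s.
At the end, for the whole second after the job is handed in: Valve arm within 0.06 rad of shut; cassette held still by the fingers (over 3 N), both catches in by over 4.5 mm, tilted under 0.35 rad, underside over 40 mm above the dock's top, within 100 mm of the dock's centre seen from above, touching neither dock nor valve (value of joint valve_arm below 0.06 rad and value of joint each of catch_left, catch_right above 0.0045 m and z of cassette in the frame of dock above 0.1 m and horizontal distance between cassette and dock below 0.1 m and angle between cassette's own z axis and vertical below 0.35 rad and contact force between the fingers and cassette above 3 N and contact force between cassette and dock below 0.1 N and contact force between cassette and valve below 0.1 N and linear speed of cassette below 0.03 m/s); the arm keeps its last pose, push and grip.
It fails at once if the cassette is pulled before the valve is shut (value of joint valve_arm above 0.1 rad and z of cassette in the frame of dock above 0.04 m).
It fails at once if a bystander is pushed more than 30 mm or tipped over (distance of any of beaker, bottle, gauge, flask, grease_jar, screwdriver, glass_joint from where it was at the start of the episode above 0.03 m or angle between any of beaker, bottle, gauge, flask, grease_jar, glass_joint's own z axis and vertical above 0.5 rad).
It also fails if it takes over 56 s, if anything falls off the work surface, if the arm or the gripper's body presses on something with over 40 N, if the wrist force passes 120 N, or if a joint passes its speed limit or range.

### The arm

A 6-joint arm with a two-finger parallel gripper is mounted at the origin on the work surface. World frame = base frame: x ahead of the robot, y to its left, z up, the work surface at z = 0. Lengths are in m, angles in degrees, forces in N, time in s.
With the tool pointing down it reaches from about 0.3 to 0.775 m from the base axis. Payload 14.6 kg.
Tool frame: the origin (TCP) lies midway between the tips of the shut fingers; the grasp point (between the pads) lies 19 mm behind it; z points along the fingers, y is the line along which they close (so a half turn about z gives the same grasp; the last joint's range is limited). The gripper opens to 94 mm and grips with 3 to 60 N. Pads are 16 mm wide; open, the fingers measure 119 mm over their backs; the gripper's body (75 mm by 177 mm) begins 78 mm behind the grasp point.
Start: joints at [-75.378, 17.183, 87.147, -0, 75.671, -3.816], TCP at [0.174, -0.522, 0.205] pointing down, gripper open.
Joint ranges: [-173.82, 173.82], [-45.26, 126.66], [13.44, 144.39], [-59.66, 239.66], [0, 175.72], [-146.38, 146.38]. Speed limits (degrees/s): [127.2, 127.2, 147.25, 180, 180, 180].

### API

Orientations are given as a 3x3 rotation matrix whose columns are the frame's x, y, z axes.
In Python, from workcell import state, optics, bot gives the robot as it stands.
- The arm moves only by the tool play_rows, never from a script. Its argument "rows" is a list of rows, each a list of 7 numbers: the opening, from -1 (shut) to 1 (fully open), then the shift along the tool's x, y, z in cm, then the turn, a rotation vector about the tool's x, y, z in degrees. In form: [[claw, dx, dy, dz, rx, ry, rz], ...]. A call has 1 to 20 rows; each row is the pose to reach, as a shift and turn from the pose commanded when the call began, along the tool's axes at that moment; what a row does not reach only later rows make up. A row lasts 1/8 s, in which the tool goes at most 62.5 mm and 10.7 degrees, less where a joint would pass 70% of its speed; a pose out of reach is approached as far as the arm can. A call with a gripper value outside its range is refused whole. The fingers move at their own pace and stop on an object; the grip force is fixed at half the most. Time passes only in rows, so rows that repeat a pose let the fingers close. It gives the time, the measured TCP pose, the force, the opening and the grip force at its end, in the units of the state.
- state(): the state, without advancing time (a new reading comes with each control period).
- optics.grab_frame(name): name is "scene" or "top" or "wrist"; returns the picture (384x512x3 uint8, blue, green, red); there is no depth.
- optics.get_calibration(name): a dict with "camera_matrix" (3x3 intrinsics, pixels), "world_from_camera" (4x4, takes a point from camera to world coordinates). Camera axes: x right, y up, looking along -z (the intrinsics and any distortion apply to the point x, -y, -z); pixel columns grow to the right and rows downward; lengths in m; the calibration is good to about 2 mm. A picture is of the moment at which its call begins: read the wrist's pose just before it. get_calibration takes no time and is no camera call; for the wrist camera it gives the pose at the moment of the call.
- bot.finish_job(): hands the job in; it is judged then, once.
The state is a dict: "time": time; "joint_positions": joint angles; "joint_velocities": joint speeds; "joint_efforts": joint torques, N m; "ee_pos": TCP position; "ee_rot": TCP orientation; "force": force on the tool from outside, world axes, zero at the start; "torque": the same for the moment, N m; "finger_gap": opening from 0.0 (shut) to 1.0 (fully open); "gripper_force": force on a finger pad.
Only numpy, scipy, OpenCV 4.12 (cv2) and the standard library are available. Lean on these libraries where they do the work, as an engineer would, in place of code of your own. Each camera call takes 0.05 s, during which the arm holds its last target. There are 200 camera calls.

## Working session

There is one attempt and no reset: what is moved stays moved. The work goes in short steps, Python scripts to look and compute and a tool call to move; the robot and the scene stay as the last step left them, time stands still between calls to the robot, and variables do not carry over. Pictures are saved under pics/ and viewed, at most 10 in all, crops included, and the job is handed in when it is done.

Besides the shell and the picture viewer there is one more tool, called after "Emit:" as name(argument=value, ...) on one line, values as JSON. play_rows: Moves the arm, as the interface text tells. Its arguments: {"type":"object","properties":{"rows":{"type":"array"}},"required":["rows"]}

```bash
mkdir -p pics; python3 - <<'E'
from workcell import state, optics, bot
import cv2,numpy as np
s=state();print(s['time'],s['ee_pos'],s['ee_rot'],s['finger_gap'])
for n in("scene","top"):
    cv2.imwrite(f'pics/{n}0.png',optics.grab_frame(n));c=optics.get_calibration(n);print(n,{k:np.round(v,4).tolist() if not isinstance(v,str) else v for k,v in c.items()})
E
```

```text
0.0 [ 0.17388133 -0.52152722  0.20490392] [[ 9.48665748e-01  3.16280277e-01 -2.92783357e-04]
 [ 3.16280405e-01 -9.48665132e-01  1.08276833e-03]
 [ 6.47049062e-05 -1.11978687e-03 -9.99999371e-01]] 1.0007599061439139
scene {'camera_matrix': [[424.8232, 0.0, 256.5457], [0.0, 424.8232, 198.6487], [0.0, 0.0, 1.0]], 'world_from_camera': [[-0.7898, -0.4556, 0.4107, 1.0295], [0.6134, -0.5831, 0.5327, 0.6737], [-0.0032, 0.6727, 0.7399, 1.077], [0.0, 0.0, 0.0, 1.0]]}
top {'camera_matrix': [[481.5065, 0.0, 253.7429], [0.0, 481.5065, 193.9533], [0.0, 0.0, 1.0]], 'world_from_camera': [[-0.0224, 0.9962, -0.0847, 0.3781], [-0.9996, -0.0207, 0.0211, -0.0031], [0.0192, 0.0851, 0.9962, 1.4702], [0.0, 0.0, 0.0, 1.0]]}
```

View pics/scene0.png

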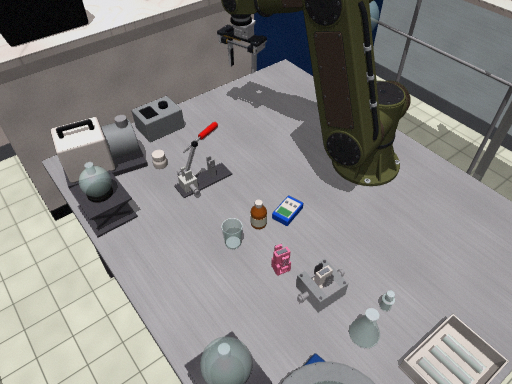

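View pics/top0.png

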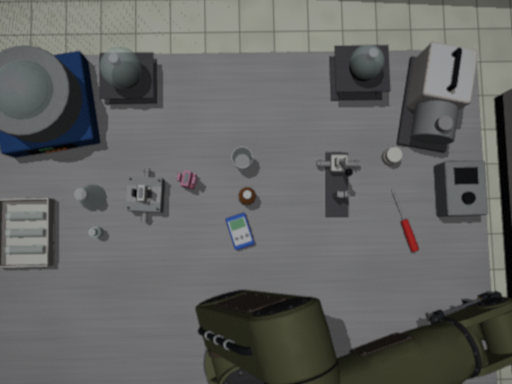

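The scene shows the valve at about (205,175) and the seated cassette at (322,275). In the top view they are at about (338,185) and (146,195). There are two cassette-shaped things in the top view: a pink one at (187,179), and a white one with black catches seated in the grey dock at (146,195). The white one fits the description, and I'll confirm it in an enlarged crop.

```bash
python3 - <<'E'
import cv2,numpy as np
t=cv2.imread('pics/top0.png');s=cv2.imread('pics/scene0.png')
f=lambda i,x,y,w,h:cv2.resize(i[y:y+h,x:x+w],(400,300),interpolation=cv2.INTER_CUBIC)
a=np.hstack([f(t,110,160,80,60),f(t,300,145,100,75)])
b=np.hstack([f(s,280,245,100,75),f(s,150,120,100,75)])
cv2.imwrite('pics/crop.png',np.vstack([a,b]))
E
```

```text
(no output)
```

View pics/crop.png

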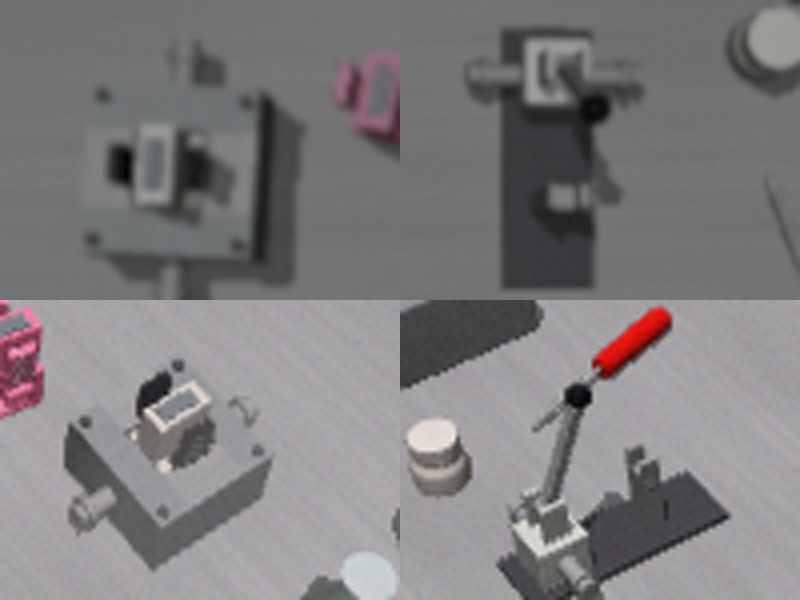

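The crop confirms it. The white block with a black catch on each y side sits in the grey dock, with dock screws at crop (103,95), (247,101), (238,245) and (92,239). The valve plate spans crop (502,28) to (594,288), its hinge is at the far +x end, and the ball is at (595,108) in the top view and (577,397) in the scene view.

```bash
cat > h.py <<'E'
from workcell import state, optics, bot
import cv2,numpy as np
def ray(n,p,c=None):
    c=c or optics.get_calibration(n);K=np.array(c['camera_matrix']);T=np.array(c['world_from_camera'])
    d=np.linalg.solve(K,[p[0],p[1],1.]);d=T[:3,:3]@(d*[1,-1,-1]);return T[:3,3],d/np.linalg.norm(d)
def onz(n,p,z,c=None):
    o,d=ray(n,p,c);return o+d*(z-o[2])/d[2]
def tri(pairs):
    A=0;b=0
    for n,p in pairs:
        o,d=ray(n,p);M=np.eye(3)-np.outer(d,d);A=A+M;b=b+M@o
    return np.linalg.solve(A,b)
E
python3 - <<'E'
from h import *
np.set_printoptions(precision=4,suppress=True)
D=lambda x,y:((x+.5)/5-.5+110,(y+.5)/5-.5+160)
V=lambda x,y:((x-400+.5)/4-.5+300,(y+.5)/4-.5+145)
S=lambda x,y:((x+.5)/4-.5+280,(y-300+.5)/4-.5+245)
SV=lambda x,y:((x-400+.5)/4-.5+150,(y-300+.5)/4-.5+120)
P=[onz('top',D(*q),.06) for q in[(103,95),(247,101),(238,245),(92,239)]]
print('dock top',np.array(P),np.mean(P,0))
P=[onz('scene',S(*q),.06) for q in[(178,365),(257,450),(162,512),(86,423)]]
print('dock scene',np.array(P),np.mean(P,0))
print('block top',onz('top',D(155,165),.101),'scene',onz('scene',S(179,402),.101))
P=[onz('top',V(*q),.008) for q in[(502,28),(594,28),(594,288),(502,288)]];print('plate',np.array(P),np.mean(P,0))
print('fork',onz('top',V(570,196),.088))
print('hingeblk',onz('top',V(558,70),.075))
b=tri([('top',V(595,108)),('scene',SV(577,397))]);print('ball',b)
for n in('top','scene'):
    o,d=ray(n,V(595,108) if n=='top' else SV(577,397));print(np.linalg.norm(np.cross(b-o,d)))
# red/white masks n/a
E
```

```text
dock top [[0.5507 0.3285 0.06  ]
 [0.5455 0.2443 0.06  ]
 [0.4609 0.25   0.06  ]
 [0.4662 0.3349 0.06  ]] [0.5058 0.2894 0.06  ]
dock scene [[0.4602 0.2497 0.06  ]
 [0.466  0.3334 0.06  ]
 [0.5502 0.3279 0.06  ]
 [0.5441 0.2453 0.06  ]] [0.5051 0.2891 0.06  ]
block top [0.505  0.2894 0.101 ] scene [0.5033 0.2887 0.101 ]
plate [[ 0.6287 -0.2568  0.008 ]
 [ 0.6273 -0.3279  0.008 ]
 [ 0.4271 -0.3201  0.008 ]
 [ 0.4286 -0.2498  0.008 ]] [ 0.5279 -0.2887  0.008 ]
fork [ 0.4913 -0.2879  0.088 ]
hingeblk [ 0.5853 -0.2853  0.075 ]
ball [ 0.5433 -0.2886  0.1777]
0.0001920705905952318
0.000192070590595234
```

Emit:
play_rows(rows=[[-1,10,-2,-2.5,0,0,10],[-1,20,-4,-2.5,0,0,20.5],[-1,46.8,-8.7,-2.5,0,0,20.5],[-1,46.8,-8.7,-2.5,0,0,20.5],[-1,46.8,-8.7,-2.5,0,0,20.5],[-1,46.8,-8.7,-2.5,0,0,20.5],[-1,46.8,-8.7,-2.5,0,0,20.5],[-1,46.8,-8.7,-2.5,0,0,20.5],[-1,46.8,-8.7,-2.5,0,0,20.5],[-1,46.8,-8.7,-2.5,0,0,20.5],[-1,46.8,-8.7,-2.5,0,0,20.5],[-1,46.8,-8.7,-2.5,0,0,20.5]])

```text
time: 1.6
ee_pos: [0.5898, -0.2919, 0.2308]
ee_rot: [[0.999, -0.037, 0.0], [-0.037, -0.999, -0.0], [0.0, 0.0, -1.0]]
force: [0.1, 0.0, 0.1]
finger_gap: 0.004
gripper_force: 0.0
```

Emit:
play_rows(rows=[[-1,0,0,5,0,0,0],[-1,0,0,9.6,0,0,0],[-1,0,0,9.6,0,0,0],[-1,-1.4,0,9.7,0,0,0],[-1,-2.0,0,9.9,0,0,0],[-1,-2.55,0,10.2,0,0,0],[-1,-3.0,0,10.5,0,0,0],[-1,-3.4,0,10.85,0,0,0],[-1,-3.8,0,11.2,0,0,0],[-1,-4.2,0,11.6,0,0,0],[-1,-4.5,0,12.05,0,0,0],[-1,-4.8,0,12.5,0,0,0],[-1,-5.1,0,13,0,0,0],[-1,-5.3,0,13.5,0,0,0],[-1,-5.5,0,14.2,0,0,0],[-1,-5.6,0,14.7,0,0,0],[-1,-5.6,0,15.0,0,0,0],[-1,-5.6,0,15.2,0,0,0],[-1,-5.6,0,15.2,0,0,0]])

```text
time: 3.98
ee_pos: [0.5344, -0.2892, 0.08]
ee_rot: [[0.999, -0.036, 0.0], [-0.036, -0.999, -0.0], [0.0, 0.0, -1.0]]
force: [-9.1, 4.3, 18.2]
finger_gap: 0.002
gripper_force: 8.7
```

```bash
python3 - <<'E'
from h import *
s=state();print(s['time'],s['ee_pos'],s['force'])
t=optics.grab_frame('top');a=optics.grab_frame('scene')
f=lambda i,x,y,w,h:cv2.resize(i[y:y+h,x:x+w],(400,300),interpolation=cv2.INTER_CUBIC)
cv2.imwrite('pics/v1.png',np.hstack([f(t,300,145,100,75),f(a,150,120,100,75)]))
E
```

```text
3.975 [ 0.53438655 -0.28920006  0.0800234 ] [-9.07106534  4.31630157 18.2078322 ]
```

View pics/v1.png

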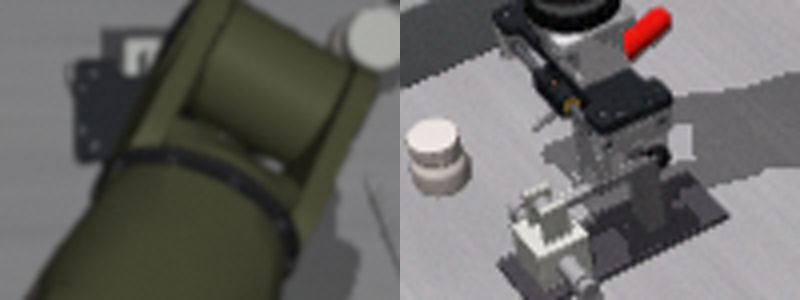

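The scene crop shows the arm level in the fork, with the ball at (655,155). The TCP stopped at z = 0.080 with 18 N on it, which is the shut height. I'll lift off and move over to the dock.

Emit:
play_rows(rows=[[-1,0,0,-5,0,0,0],[-1,0,0,-10,0,0,0],[-1,0,0,-15,0,0,0],[0,-5,-57.7,-15,0,0,1.7],[1,-5,-57.7,-15,0,0,1.7],[1,-5,-57.7,-15,0,0,1.7],[1,-5,-57.7,-15,0,0,1.7],[1,-5,-57.7,-15,0,0,1.7],[1,-5,-57.7,-15,0,0,1.7],[1,-5,-57.7,-15,0,0,1.7],[1,-5,-57.7,-15,0,0,1.7],[1,-5,-57.7,-15,0,0,1.7],[1,-5,-57.7,-15,0,0,1.7],[1,-5,-57.7,-15,0,0,1.7],[1,-5,-57.7,-15,0,0,1.7],[1,-5,-57.7,-15,0,0,1.7],[1,-5,-57.7,-15,0,0,1.7]])

```text
time: 6.2
ee_pos: [0.5055, 0.2884, 0.2287]
ee_rot: [[0.998, -0.067, 0.0], [-0.067, -0.998, 0.0], [0.0, -0.0, -1.0]]
force: [0.4, -0.3, -0.2]
finger_gap: 1.003
gripper_force: 0.0
```

```bash
python3 - <<'E'
from h import *
s=state();print(s['time'],s['ee_pos'],s['ee_rot'],s['finger_gap'])
a=optics.grab_frame('scene');c=optics.get_calibration('wrist');w=optics.grab_frame('wrist')
np.savez('w.npz',K=c['camera_matrix'],T=c['world_from_camera'])
f=lambda i,x,y,w,h:cv2.resize(i[y:y+h,x:x+w],(400,300),interpolation=cv2.INTER_CUBIC)
cv2.imwrite('pics/w1.png',np.hstack([cv2.resize(w,(400,300)),f(a,150,120,100,75)]));cv2.imwrite('pics/w.png',w)
for q in[(.5055,.2893,.101)]:
    T=np.array(c['world_from_camera']);p=T[:3,:3].T@(np.array(q)-T[:3,3]);p=p*[1,-1,-1];print(np.array(c['camera_matrix'])@p/p[2])
E
```

```text
6.2 [0.50551985 0.2884372  0.22866509] [[ 9.97767534e-01 -6.67823493e-02  2.57245050e-04]
 [-6.67823779e-02 -9.97767560e-01  1.04085764e-04]
 [ 2.49719674e-04 -1.21032832e-04 -9.99999961e-01]] 1.003115759015024
[255.02329445 183.33431032   1.        ]
```

View pics/w1.png

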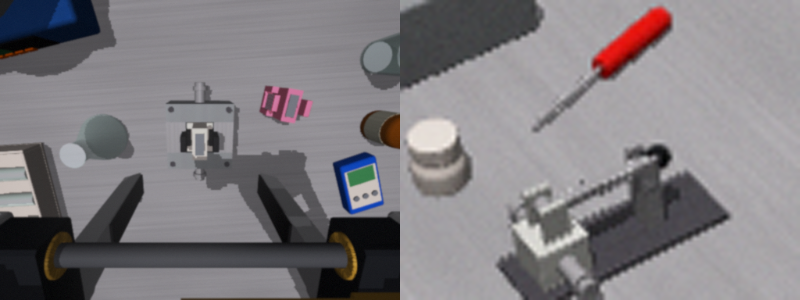

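The wrist view shows the cassette block at (256,183) in full-image pixels, against a predicted (255,183), so alignment is good. The scene crop shows the valve arm shut, with the ball beyond the fork at (658,155). I'll descend and squeeze.

Emit:
play_rows(rows=[[1,0,-0.1,5,0,0,0],[1,0,-0.1,10,0,0,0],[1,0,-0.1,13,0,0,0],[1,0,-0.1,15,0,0,0],[1,0,-0.1,16,0,0,0],[1,0,-0.1,16,0,0,0],[-1,0,-0.1,16,0,0,0],[-1,0,-0.1,16,0,0,0],[-1,0,-0.1,16,0,0,0],[-1,0,-0.1,16,0,0,0],[-1,0,-0.1,16,0,0,0],[-1,0,-0.1,16,0,0,0],[-1,0,-0.1,16,0,0,0],[-1,0,-0.1,16,0,0,0],[-1,0,-0.1,16,0,0,0],[-1,0,-0.1,16,0,0,0]])

```text
time: 8.3
ee_pos: [0.5055, 0.2902, 0.0691]
ee_rot: [[0.998, -0.066, 0.001], [-0.066, -0.998, 0.0], [0.001, -0.0, -1.0]]
force: [-1.5, -1.7, 5.9]
finger_gap: 0.353
gripper_force: 30.1
```

The gap is 33 mm against an expected 37 mm, so I'll look before lifting.

```bash
python3 - <<'E'
from h import *
s=state();print(s['time'],s['force'],s['torque'],s['finger_gap'],s['gripper_force'])
a=optics.grab_frame('scene');w=optics.grab_frame('wrist')
f=lambda i,x,y,w,h:cv2.resize(i[y:y+h,x:x+w],(400,300),interpolation=cv2.INTER_CUBIC)
cv2.imwrite('pics/g1.png',np.hstack([f(w,156,128,200,150),f(a,280,235,100,75)]))
E
```

```text
8.3 [-1.45052653 -1.67280568  5.94220165] [-0.37102899  0.35380589 -0.00173335] 0.3528960447253268 30.063147246837616
```

View pics/g1.png

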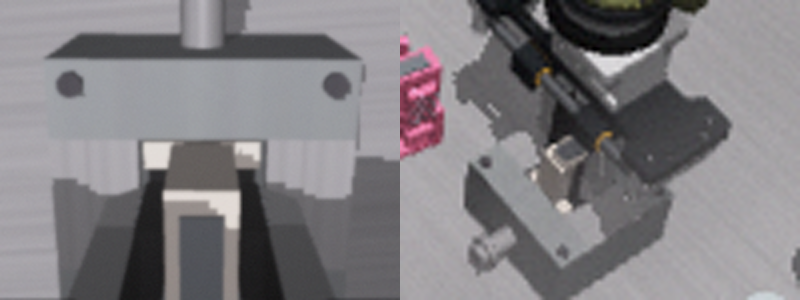

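The wrist crop shows the black pads at (140,230) and (265,230), pressed in symmetrically against the white block at (202,230). I'll lift gently, in two stages.

Emit:
play_rows(rows=[[-1,0,0,-0.2,0,0,0],[-1,0,0,-0.5,0,0,0],[-1,0,0,-0.8,0,0,0],[-1,0,0,-1.0,0,0,0],[-1,0,0,-1.0,0,0,0]])

```text
time: 9.02
ee_pos: [0.5054, 0.2903, 0.0786]
ee_rot: [[0.998, -0.066, 0.0], [-0.066, -0.998, 0.0], [0.0, -0.0, -1.0]]
force: [0.4, -0.2, -0.8]
finger_gap: 0.351
gripper_force: 30.0
```

Emit:
play_rows(rows=[[-1,0,0,-0.8,0,0,0],[-1,0,0,-1.6,0,0,0],[-1,0,0,-2.6,0,0,0],[-1,0,0,-3.6,0,0,0],[-1,0,0,-4.6,0,0,0],[-1,0,0,-5.6,0,0,0],[-1,0,0,-6.6,0,0,0],[-1,0,0,-7.6,0,0,0],[-1,0,0,-8.6,0,0,0],[-1,0,0,-9.6,0,0,0],[-1,0,0,-10.6,0,0,0],[-1,0,0,-11,0,0,0],[-1,0,0,-11,0,0,0],[-1,0,0,-11,0,0,0],[-1,0,0,-11,0,0,0],[-1,0,0,-11,0,0,0]])

```text
time: 11.02
ee_pos: [0.5053, 0.2902, 0.1883]
ee_rot: [[0.998, -0.066, -0.0], [-0.066, -0.998, -0.0], [-0.0, 0.0, -1.0]]
force: [-0.8, -0.5, -1.6]
finger_gap: 0.353
gripper_force: 30.0
```

```bash
python3 - <<'E'
from h import *
s=state();print(s['time'],s['ee_pos'],s['force'],s['finger_gap'],s['gripper_force'])
a=optics.grab_frame('scene')
cv2.imwrite('pics/l1.png',np.hstack([cv2.resize(a[195:315,240:400],(400,300)),cv2.resize(a[120:195,150:250],(400,300))]))
E
```

```text
11.025 [0.50525495 0.29020287 0.18825919] [-0.78505426 -0.538288   -1.58092045] 0.3528875405895078 29.9722757935524
```

View pics/l1.png

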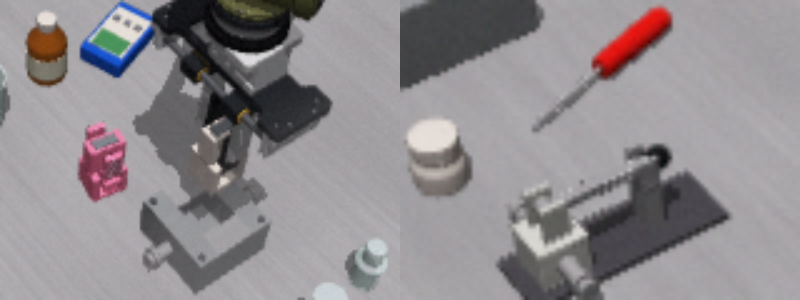

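The cassette hangs upright in the gripper at (215,155), clear of the dock at (205,235). The valve is still shut and nothing else has moved, so I'm handing in.

```bash
python3 -c "
from workcell import bot
print(bot.finish_job())"
```

```text
the job is handed in; nothing more can be done
None
```

The valve arm is shut in its catch, the cassette is held squeezed and upright over the dock with its underside about 7 cm above the dock's top, and the job was handed in at about 11 s; no verdict came back.

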